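Seat the sample carousel on its drive pin

ROBOT

A 7-joint arm with a two-finger parallel gripper is mounted at the origin on the work surface. World frame = base frame: x ahead of the robot, y to its left, z up, the work surface at z = 0. Lengths are in m, angles in rad, forces in N, time in s.
With the tool pointing down it reaches from about 0.425 to 0.925 m from the base axis. Payload 6.8 kg.
Tool frame: the origin (TCP) lies between the finger pads; the fingertips stand 22 mm ahead of it and the grasp point (between the pads) lies 3 mm ahead of it; z points along the fingers, y is the direction in which the jaws open and shut (so a half turn about z gives the same grasp; the last joint's range is limited). The gripper opens to 85 mm and grips with 20 to 120 N. Pads are 22 mm wide; open, the fingers measure 114 mm over their backs; the gripper's body (76 mm by 85 mm) begins 54 mm behind the grasp point. The pads swing forward as they close: fully open they stand 13 mm farther back than shut.
Start: joints at [1.151, 0.477, 0.022, 1.555, -0.011, 1.109, -0.083], TCP at [0.207, -0.642, 0.253] pointing down, gripper open.
Joint ranges: [-2.96, 2.96], [-0.34, 2.1], [-1.41, 1.46], [0.24, 2.44], [-1.37, 4.51], [0.17, 1.92], [-2.96, 2.96]. Speed limits (rad/s): [2.39, 2.39, 3.14, 3.14, 3.14, 3.14, 3.14].

INTERFACE

Orientations are given as a unit quaternion [w, x, y, z].
In Python, from station import bot gives the robot as it stands. The module is installed in compiled form; this text tells all that it offers.
- The arm moves only by the tool drive_tool, never from a script. Its argument "series" is one flat list of numbers, 7 for each row, row after row: the opening, from -1 (shut) to 1 (fully open), then the shift along the tool's x, y, z in mm, then the turn, a rotation vector about the tool's x, y, z in rad. In form: [jaw, x, y, z, wx, wy, wz, jaw, x, y, z, wx, wy, wz, ...]. A call has 1 to 12 rows; each row shifts and turns the commanded pose from where the row before left it, along the tool's axes as they then stand; what a row does not reach is not made up. A row lasts 1/8 s, in which the tool goes at most 62.5 mm and 10.7 degrees, less where a joint would pass 70% of its speed; a pose out of reach is approached as far as the arm can. A call with a gripper value outside its range is refused whole. The fingers move at their own pace and stop on an object; "force" is the grip in N (left out, the last holds). Time passes only in rows, so rows that do not move let the fingers close. It gives the time, the measured TCP pose, the force and the opening at its end, in the units of the state.
- bot.get_obs(): the state, without advancing time (a new reading comes with each control period).
- bot.read_camera(name): name is "scene" or "top" or "wrist"; returns a dict with "pixels" (400x640x3 uint8, blue, green, red), "camera_matrix" (3x3 intrinsics, pixels), "distortion" ([k1, k2, p1, p2, k3] as OpenCV has them; the pictures are not rectified), "rvec" (rotation vector, rad) and "tvec" (3), from world to camera coordinates, as OpenCV has them. Camera axes: x right, y down, z forward; pixel columns grow to the right and rows downward; lengths in m; the calibration is good to about 2 mm. A picture is of the moment at which its call begins. There is no depth.
- bot.hand_in(): hands the job in, once; it reports no verdict.
The state is a dict: "t": time; "q": joint angles; "joint_vel": joint speeds; "joint_torque": joint torques, N m; "eef_pos": TCP position; "tool_rot": TCP orientation; "contact_force": force on the tool from outside, world axes, zero at the start; "torque": the same for the moment, N m; "gripper_width": opening from 0.0 (shut) to 1.0 (fully open).
Only numpy, scipy, OpenCV 4.12 (cv2) and the standard library are available. Lean on these libraries where they do the work, as an engineer would, in place of code of your own. Each camera call takes 0.05 s, during which the arm holds its last target. There are 200 camera calls.

TASK

The blue sample carousel has been set on the sample changer without being seated on its drive pin. Turn the carousel with the fingertips (its orange post is there to be pushed) until the yellow-edged notch in its rim stands over the pin (in line with the yellow stripe on the changer's deck), then press the white hub in the middle down with the fingertips until the carousel is fully home, and leave it there. Do not lift or tip the carousel, and do not disturb the glassware and other things standing about.

Things in the scene. Friction and masses are not known exactly. Their poses are not given: they have to be found in the camera images.
- changer: White sample changer, fixed to the bench, 250 (its x) x 240 (its y) x 60 mm high with a flat deck on top. Origin at the centre of its underside, below the carousel's axis; its +x axis points from the axis to the drive pin. A fixed steel hub shaft (24 mm diameter, top 96 mm above the bench) stands in the middle, inside the carousel's hub.
- collar (a joint): Collar around the hub shaft, 64 mm diameter, that carries the carousel; it cannot turn. 0 = raised, 0.009 m = fully down. It stays by friction where it is left: about 9 N moves it down, the carousel's weight included, so the finger must add about 5 to 8 N.
- pin_tip (a point): Tip of the changer's yellow drive pin: upright, 10 mm diameter, domed, 17 mm above the deck, 78 mm from the axis. Under the carousel it is hidden until the notch comes over it; a yellow radial stripe 8 mm wide on the deck, just outside the carousel's rim, shows its direction. The z axis points up.
- carousel: Blue disc, 180 mm diameter, plate 8 mm thick, 0.2 to 0.4 kg, loose on the hub shaft (1.5 mm play), carried by the collar; turns either way against light friction (1 to 3 N at the post) and stays where left. Origin on its axis, 2 mm under the plate's underside; z up, +x to the notch, -x to the orange post. Plate top 88 mm above the bench unseated, 79 mm fully home.
- notch (a point): Middle of the carousel's notch, at the level of the plate's underside, 78 mm from the axis: a slot open to the rim, 18 mm wide and 24 mm long, with yellow edges and a yellow line leading to the hub. Unseated it is 3 mm above the pin's tip, fully home 6 mm below it. The pin (10 mm) goes in when the notch is within about 3 degrees of it.
- hub_top (a point): Centre of the flat top of the carousel's white hub cap (48 mm diameter), on the axis; top 114 mm above the bench unseated, 105 mm fully home. The place to press.
- post (a point): Half-way up the carousel's orange finger post, opposite the notch: upright, 14 mm diameter, 32 mm high, 66 mm from the axis; the point lies 16 mm above the plate. About 60 mm of plate is free on either side of it; six capped brown vials (18 mm diameter, 26 mm high) fixed in the plate stand 64 mm from the axis at 45, 80 and 112 degrees either side of the notch.
- vial_a_mid (a point): Middle of a loose brown vial with blue cap, 22 mm diameter, 40 mm high, standing on a corner of the changer's deck. Leave alone.
- vial_b_mid (a point): Middle of a loose brown vial with red cap, 22 mm diameter, 40 mm high, standing on another corner of the deck. Leave alone.
- beaker_mid (a point): Middle of a glass beaker, 70 mm diameter, 90 mm high, standing beside the changer. Leave alone.
- flask_mid (a point): Middle of a conical glass flask, 80 mm diameter at the foot, 110 mm high, standing beside the changer. Leave alone.
- reagent_mid (a point): Middle of a brown reagent bottle, 64 mm diameter, 150 mm high, on the robot's left. Leave alone.
- washer_mid (a point): Middle of a white wash bottle with red top, 60 mm diameter, 175 mm high, on the robot's left. Leave alone.
- rack_mid (a point): Middle of a blue tube rack, 90 x 200 mm, 110 mm high with its tubes, on the robot's right. Leave alone.

How it is judged:
On the way, in this order (a step that is already met when the one before it is completed fails the run):
1. the notch stands over the pin while the carousel is still raised (horizontal distance between notch and pin_tip below 0.007 m and z of notch in the frame of pin_tip above 0 m), for 0.1 s.
2. the carousel is pressed down with the pin in its notch (horizontal distance between notch and pin_tip below 0.007 m and z of notch in the frame of pin_tip below -0.004 m), for 0.1 s.
At the end, for the whole second after the job is handed in: The carousel rests level and still (within 0.03 rad), its hub top no more than 2 mm above the fully home height, the notch around the pin (middle of the notch within 7 mm of the pin, its underside at least 4 mm below the pin's tip) (all of step 2 and z of hub_top in the frame of changer below 0.107 m and angle between carousel's own z axis and vertical below 0.03 rad and linear speed of carousel below 0.01 m/s); the robot touches nothing.
It fails at once if the carousel is lifted (more than 6 mm above its unseated height) (z of carousel in the frame of changer above 0.084 m).
It fails at once if the carousel is tipped (more than 0.15 rad) (angle between carousel's own z axis and vertical above 0.15 rad).
It fails at once if a bystander is disturbed (moved more than 30 mm) (distance of any of vial_a_mid, vial_b_mid, beaker_mid, flask_mid, reagent_mid, washer_mid, rack_mid from where it was at the start of the episode above 0.03 m).
It also fails if it takes over 58 s, if anything falls off the work surface, if the arm or the gripper's body presses on something with over 40 N, if the wrist force passes 120 N, or if a joint passes its speed limit or range.

## Working session

There is one attempt and no reset: what is moved stays moved. The work goes in short steps, Python scripts to look and compute and a tool call to move; the robot and the scene stay as the last step left them, time stands still between calls to the robot, and variables do not carry over. Pictures are saved under pics/ and viewed, about 8 in all and at most 12, crops included, and the job is handed in when it is done.

Besides the shell and the picture viewer there is one more tool, called after "Call:" as name(argument=value, ...) on one line, values as JSON. drive_tool: Moves the arm, as the interface text tells. Its arguments: {"type":"object","properties":{"series":{"type":"array"},"force":{"type":"number"}},"required":["series"]}

```bash
mkdir -p pics; cat > h.py <<'E'
import numpy as np, cv2
from station import bot
from scipy.spatial.transform import Rotation as R
def look(n,save=None):
    c=bot.read_camera(n)
    if save: cv2.imwrite('pics/'+save,c['pixels'])
    return c
def ray(c,uv,z):
    K,D=np.array(c['camera_matrix']),np.array(c['distortion'])
    p=cv2.undistortPoints(np.array(uv,float).reshape(-1,1,2),K,D).reshape(-1,2)
    Rm=cv2.Rodrigues(np.array(c['rvec'],float))[0];t=np.array(c['tvec'],float).ravel()
    o=-Rm.T@t; d=np.c_[p,np.ones(len(p))]@Rm
    return o+d*((z-o[2])/d[:,2])[:,None]
def proj(c,P):
    return cv2.projectPoints(np.array(P,float).reshape(-1,1,3),np.array(c['rvec'],float),np.array(c['tvec'],float),np.array(c['camera_matrix']),np.array(c['distortion']))[0].reshape(-1,2)
E
python3 - <<'E'
from h import *
a=look('top','top0.png');b=look('scene','scene0.png')
for c in(a,b):
    Rm=cv2.Rodrigues(np.array(c['rvec'],float))[0];print(-Rm.T@np.array(c['tvec']).ravel())
s=bot.get_obs();print({k:np.round(v,3) for k,v in s.items()})
E
```

```text
[0.37061157 0.01801649 1.11410243]
[ 1.33464259 -0.38753175  0.8734088 ]
{'t': np.float64(0.1), 'q': array([ 1.151,  0.478,  0.022,  1.556, -0.011,  1.109, -0.083]), 'joint_vel': array([-0.001, -0.003, -0.   , -0.002, -0.   , -0.   ,  0.001]), 'joint_torque': array([ 5.0000e-03, -5.9776e+01,  1.6140e+00, -2.8195e+01,  1.3000e-02,
        5.0000e-03,  0.0000e+00]), 'eef_pos': array([ 0.207, -0.642,  0.252]), 'tool_rot': array([-0.001,  0.988,  0.155, -0.   ]), 'contact_force': array([ 0.234,  0.535, -0.313]), 'torque': array([ 0.026, -0.051, -0.038]), 'gripper_width': np.float64(1.002)}
```

View pics/top0.png

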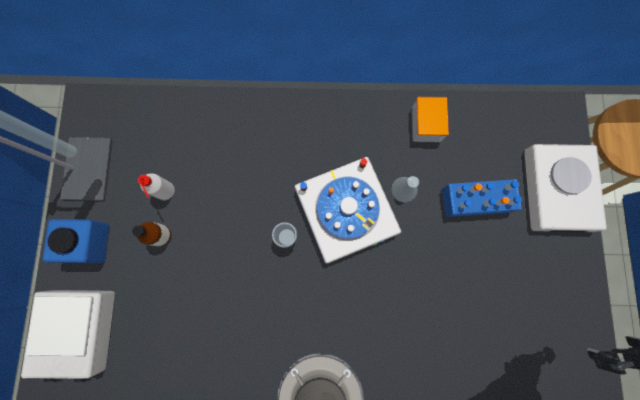

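View pics/scene0.png

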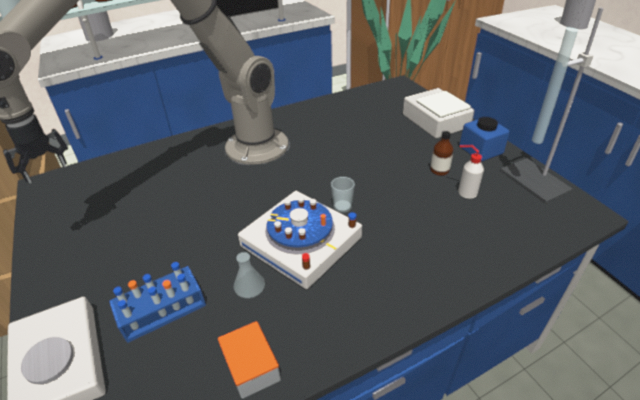

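The top view shows the changer at about (349,207), the stripe near (333,175), the orange post near (331,190) and the notch near (370,223), so roughly half a turn is needed. I'll measure this now.

```bash
python3 - <<'E'
from h import *
c=look('top');im=c['pixels'];hsv=cv2.cvtColor(im,cv2.COLOR_BGR2HSV)
def blobs(lo,hi,box,z,name):
    m=cv2.inRange(hsv,np.array(lo),np.array(hi));k=np.zeros_like(m);x0,y0,x1,y1=box;k[y0:y1,x0:x1]=m[y0:y1,x0:x1]
    n,_,st,ce=cv2.connectedComponentsWithStats(k)
    for i in range(1,n):
        if st[i,4]>5: print(name,st[i,4],ce[i].round(1),ray(c,ce[i],z)[0].round(4))
B=(290,150,410,265)
blobs((20,90,90),(35,255,255),B,.088,'yellow@88');blobs((20,90,90),(35,255,255),B,.06,'yellow@60')
blobs((5,150,90),(18,255,255),B,.12,'orange');blobs((0,0,180),(180,50,255),(330,190,368,222),.114,'hub')
m=cv2.inRange(hsv,np.array((100,120,60)),np.array((125,255,255)));k=np.zeros_like(m);k[170:250,310:385]=m[170:250,310:385]
cn=max(cv2.findContours(k,0,2)[0],key=cv2.contourArea);h=cv2.convexHull(cn).reshape(-1,2);P=ray(c,h,.088)[:,:2].astype(np.float32)
print('disc',cv2.minEnclosingCircle(P),P.mean(0))
for n,uv,z in(('beaker',(285,235),.05),('flask',(404,190),.03),('vialblue',(304,187),.1),('vialred',(363,163),.1),('corner',(262,0),.06)):print(n,ray(c,uv,z)[0].round(3))
cv2.imwrite('pics/c.png',cv2.resize(im[150:270,265:425],None,fx=5,fy=5,interpolation=2))
E
```

```text
yellow@88 22 [332.3 173.7] [ 0.6369 -0.0251  0.088 ]
yellow@88 26 [360.5 217.1] [ 0.5106 -0.1074  0.088 ]
yellow@88 13 [370.7 221.1] [ 0.4998 -0.1365  0.088 ]
yellow@88 10 [365.5 226.3] [ 0.4845 -0.1216  0.088 ]
yellow@60 22 [332.3 173.7] [ 0.6442 -0.0263  0.06  ]
yellow@60 26 [360.5 217.1] [ 0.5144 -0.1108  0.06  ]
yellow@60 13 [370.7 221.1] [ 0.5033 -0.1407  0.06  ]
yellow@60 10 [365.5 226.3] [ 0.4876 -0.1254  0.06  ]
orange 13 [330.8 190.4] [ 0.5802 -0.0203  0.12  ]
hub 15 [365.6 191.4] [ 0.5806 -0.1187  0.114 ]
hub 225 [348.7 204.9] [ 0.541  -0.0711  0.114 ]
hub 9 [330.4 215.2] [ 0.5106 -0.0204  0.114 ]
disc ((0.5395877957344055, -0.07029081135988235), 0.08846525102853775) [ 0.5398959  -0.06253722]
beaker [0.458 0.11  0.05 ]
flask [ 0.605 -0.248  0.03 ]
vialblue [0.593 0.056 0.1  ]
vialred [ 0.668 -0.113  0.1  ]
corner [1.221 0.21  0.06 ]
```

View pics/c.png

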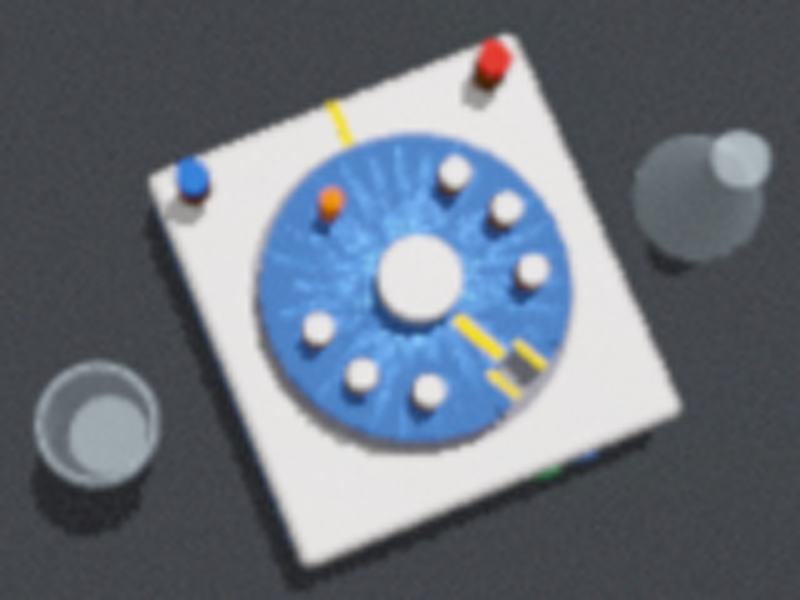

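Call:
drive_tool(series=[1,45,-39,0,0,0,0,1,45,-39,0,0,0,0,1,45,-39,0,0,0,0,1,45,-39,0,0,0,0,1,45,-39,0,0,0,0,1,45,-39,0,0,0,0,1,45,-39,0,0,0,0,1,45,-39,0,0,0,0,1,45,-39,0,0,0,0,0,45,-39,0,0,0,0,-0.4,45,-39,0,0,0,0,-0.4,45,-39,0,0,0,0])

```text
t: 1.65
eef_pos: [0.5781, -0.0299, 0.2532]
tool_rot: [0.0, 0.988, 0.155, -0.0]
contact_force: [-0.5, 0.2, 1.0]
gripper_width: 0.378
```

Call:
drive_tool(series=[-0.4,0,0,0,0,0,-0.143,-0.4,0,0,0,0,0,-0.143,-0.4,0,0,0,0,0,-0.143,-0.4,0,0,0,0,0,-0.143,-0.4,0,0,0,0,0,0])

```text
t: 2.28
eef_pos: [0.5773, -0.0315, 0.253]
tool_rot: [-0.0, 0.904, 0.427, -0.0]
contact_force: [-0.2, 0.3, -0.5]
gripper_width: 0.306
```

```bash
cat >> h.py <<'E'
def go(x,y,z,yaw):
    "print shift (mm, tool axes now) and turn to a tool-down pose at world x,y,z with tool-x at yaw deg"
    s=bot.get_obs();w=s['tool_rot'];Rm=R.from_quat([w[1],w[2],w[3],w[0]])
    a=np.radians(yaw);T=R.from_matrix(np.array([[np.cos(a),np.sin(a),0],[np.sin(a),-np.cos(a),0],[0,0,-1]]))
    print('mm',(Rm.inv().apply(np.array([x,y,z])-s['eef_pos'])*1000).round(1),'rot',(Rm.inv()*T).as_rotvec().round(3))
    print('q',s['q'].round(2),'p',s['eef_pos'].round(4),'F',s['contact_force'].round(2),'w',round(float(s['gripper_width']),3),'t',s['t'])
E
python3 - <<'E'
from h import *
go(.5819,-.0195,.12,50.6)
c=look('wrist','w1.png')
print(proj(c,[[.5819,-.0195,.12],[.5819,-.0195,.088],[.54,-.0705,.114]]))
E
```

```text
mm [ 12.2  -4.  133. ] rot [-0.001  0.    -0.001]
q [ 0.28  0.35 -0.42  1.77  0.16  1.06 -0.89] p [ 0.5773 -0.0315  0.253 ] F [-0.17  0.34 -0.53] w 0.306 t 2.275
[[315.12812566 183.36439403]
 [315.64522894 175.26411558]
 [315.59839101 248.669635  ]]
```

View pics/w1.png

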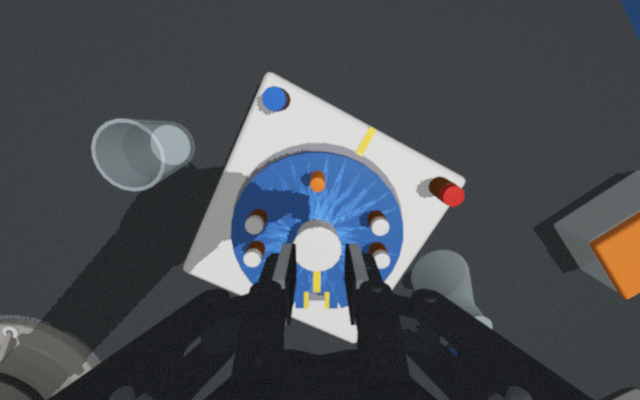

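Seen from the wrist, the post top is at (317,184), within about 2 px of the prediction. The hub is at (318,246), the stripe runs (359,153)–(372,130), and the jaws straddle the post line. I'll refine the axis and stripe from this view.

```bash
cat >> h.py <<'E'
def mask(c,lo,hi,box,mn=8):
    m=cv2.inRange(cv2.cvtColor(c['pixels'],cv2.COLOR_BGR2HSV),np.array(lo),np.array(hi));k=np.zeros_like(m);x0,y0,x1,y1=box;k[y0:y1,x0:x1]=m[y0:y1,x0:x1]
    n,l,st,ce=cv2.connectedComponentsWithStats(k);return [(int(st[i,4]),ce[i],np.argwhere(l==i)[:,::-1]) for i in range(1,n) if st[i,4]>=mn]
YE=((20,90,70),(35,255,255));ORG=((5,150,70),(18,255,255));WH=((0,0,150),(180,60,255))
E
python3 - <<'E'
from h import *
c=look('wrist')
for n,col,b,z in(('stripe',YE,(340,110,390,165),.06),('hub',WH,(294,220,344,275),.114),('post',ORG,(300,165,335,200),.119),('notch',YE,(295,265,340,315),.088)):
    for a,u,px in mask(c,*col,b):
        P=ray(c,px,z)[:,:2];e=np.degrees(np.arctan2(*np.linalg.svd(P-P.mean(0))[2][0][::-1]))
        print(n,a,u.round(1),ray(c,u,z)[0].round(4),'dir',e.round(1))
E
```

```text
stripe 205 [365.5 140.4] [ 0.6409 -0.0287  0.06  ] dir -156.1
hub 1726 [317.4 248.4] [ 0.5415 -0.0713  0.114 ] dir -139.7
post 221 [316.9 181.1] [ 0.5843 -0.0192  0.119 ] dir -130.6
notch 125 [316.4 281.4] [ 0.5066 -0.1112  0.088 ] dir -129.0
notch 70 [306.  299.2] [ 0.483  -0.1215  0.088 ] dir -130.5
notch 67 [326.4 299.7] [ 0.5003 -0.1365  0.088 ] dir -128.6
```

Call:
drive_tool(series=[-0.4,12,-2.5,20,0,0,0,-0.4,0,0,40,0,0,0,-0.4,0,0,40,0,0,0,-0.4,0,0,25,0,0,0,-0.4,0,0,8,0,0,0,-0.4,0,0,0,0,0,0])

```text
t: 3.12
eef_pos: [0.5831, -0.0199, 0.1198]
tool_rot: [-0.0, 0.904, 0.428, -0.0]
contact_force: [0.1, 0.4, 0.4]
gripper_width: 0.301
```

```bash
python3 - <<'E'
from h import *
go(.5833,-.0203,.12,50.2)
c=look('wrist','w2.png')
# chord numbers for circular steps of 10 deg at r=66: in rotating tool frame
for d in(8,10):
    a=np.radians(d);print(d,'x',66*(np.cos(a)-1),'y',-66*np.sin(a),'wz',-a)
E
```

```text
mm [-0.2  0.4 -0.2] rot [-0.001  0.     0.008]
q [ 0.22  0.52 -0.39  1.87  0.26  0.81 -0.98] p [ 0.5831 -0.0199  0.1198] F [0.11 0.36 0.39] w 0.301 t 3.125
8 x -0.6423074630563561 y -9.18542466336432 wz -0.13962634015954636
10 x -1.0026883011942707 y -11.460779726017401 wz -0.17453292519943295
```

View pics/w2.png

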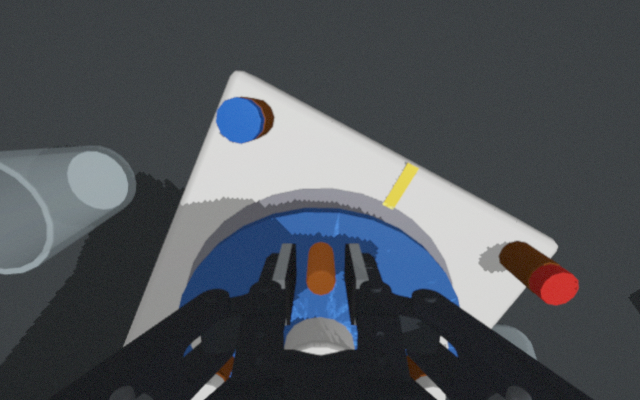

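The post stands centred between the fingers with no contact. Now I swing it counter-clockwise about the axis.

Call:
drive_tool(series=[-0.4,-0.2,-4.6,0,0,0,-0.07,-0.4,-0.64,-9.19,0,0,0,-0.1396,-0.4,-0.64,-9.19,0,0,0,-0.1396,-0.4,-0.64,-9.19,0,0,0,-0.1396,-0.4,-0.64,-9.19,0,0,0,-0.1396])

```text
t: 3.8
eef_pos: [0.5461, -0.0054, 0.1218]
tool_rot: [0.001, 0.726, 0.688, 0.001]
contact_force: [1.1, -0.8, -0.9]
gripper_width: 0.301
```

```bash
cat >> h.py <<'E'
C=np.array([.541,-.071])
def polar(extra=0):
    s=bot.get_obs();d=s['eef_pos'][:2]-C;w=s['tool_rot'];x=R.from_quat([w[1],w[2],w[3],w[0]]).apply([1,0,0])
    print('ang',np.degrees(np.arctan2(d[1],d[0])).round(1),'r',np.hypot(*d).round(4),'yaw',np.degrees(np.arctan2(x[1],x[0])).round(1),'q',s['q'].round(2),'z',s['eef_pos'][2].round(4),'F',s['contact_force'].round(1))
E
python3 -c "
from h import *
polar()"
```

```text
ang 85.5 r 0.0658 yaw 86.9 q [ 0.33  0.49 -0.55  1.95  0.35  0.79 -0.47] z 0.1218 F [ 1.1 -0.8 -0.9]
```

Call:
drive_tool(series=[-0.4,-0.64,-9.19,0,0,0,-0.1396,-0.4,-0.64,-9.19,0,0,0,-0.1396,-0.4,-0.64,-9.19,0,0,0,-0.1396,-0.4,-0.64,-9.19,0,0,0,-0.1396,-0.4,-0.64,-9.19,0,0,0,-0.1396,-0.4,-0.64,-9.19,0,0,0,-0.1396,-0.4,-0.64,-9.19,0,0,0,-0.1396,-0.4,-0.64,-9.19,0,0,0,-0.1396,-0.4,-0.64,-9.19,0,0,0,-0.1396,-0.4,-0.64,-9.19,0,0,0,-0.1396,-0.4,-0.2,-4.6,0,0,0,-0.07,-0.4,0,0,0,0,0,0])

```text
t: 5.3
eef_pos: [0.4769, -0.0614, 0.1212]
tool_rot: [0.001, 0.083, 0.997, -0.0]
contact_force: [0.1, -1.0, -0.4]
gripper_width: 0.303
```

```bash
python3 -c "
from h import *
polar()
c=look('top','t2.png');im=c['pixels'];cv2.imwrite('pics/t2c.png',cv2.resize(im[150:270,265:425],None,fx=5,fy=5,interpolation=2))
for a,u,p in mask(c,*YE,(290,150,410,265),5): print(a,u.round(1),ray(c,u,.088)[0].round(4))
"
```

```text
ang 171.5 r 0.0648 yaw 170.5 q [ 0.74  0.5  -0.91  2.08  0.55  0.81  0.9 ] z 0.1212 F [ 0.1 -1.  -0.4]
19 [332.2 173.6] [ 0.6372 -0.0247  0.088 ]
8 [350.5 180.5] [ 0.6176 -0.0784  0.088 ]
14 [358.1 182.9] [ 0.611  -0.1007  0.088 ]
10 [353.  186.8] [ 0.5989 -0.0858  0.088 ]
```

View pics/t2c.png

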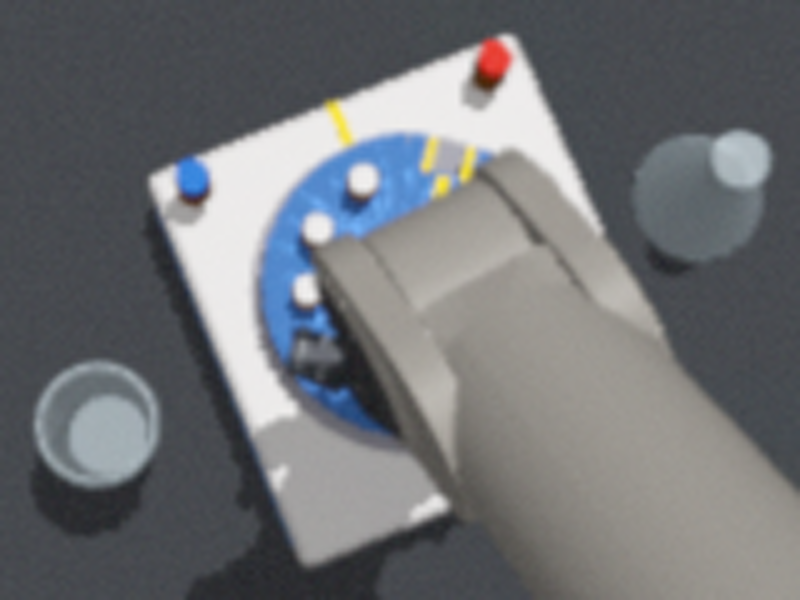

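The notch is at (354,184), angle −14.2°, so +37.4° remains. I'll do most of it, then look again.

Call:
drive_tool(series=[-0.4,0.2,-9.19,0.5,0,0,-0.1396,-0.4,-0.2,-9.19,0.5,0,0,-0.1396,-0.4,-0.64,-9.19,0,0,0,-0.1396,-0.4,-0.5,-6,0,0,0,-0.09,-0.4,-0.2,-3.4,0,0,0,-0.052,-0.4,0,0,0,0,0,0])

```text
t: 6.1
eef_pos: [0.4799, -0.0969, 0.1196]
tool_rot: [0.0, -0.196, 0.981, -0.0]
contact_force: [-0.3, 0.8, -0.2]
gripper_width: 0.3
```

```bash
cat >> h.py <<'E'
def notch():
    polar();c=look('top')
    for a,u,p in mask(c,*YE,(290,150,410,265),5):
        for z in(.088,.079,.06):
            P=ray(c,u,z)[0][:2];d=P-C;print(a,u.round(1),z,P.round(4),'ang',np.degrees(np.arctan2(d[1],d[0])).round(1),'r',np.hypot(*d).round(4))
    return c
E
python3 -c "
from h import *
notch()
"
```

```text
ang -157.0 r 0.0664 yaw -157.3 q [ 0.89  0.57 -1.03  2.06  0.65  0.88  1.45] z 0.1196 F [-0.3  0.8 -0.2]
36 [334.1 176.9] 0.088 [ 0.6272 -0.0304] ang 25.2 r 0.0953
36 [334.1 176.9] 0.079 [ 0.6295 -0.0308] ang 24.4 r 0.0972
36 [334.1 176.9] 0.06 [ 0.6342 -0.0317] ang 22.8 r 0.1012
10 [344.1 180.3] 0.088 [ 0.6178 -0.0598] ang 8.3 r 0.0776
10 [344.1 180.3] 0.079 [ 0.6199 -0.0605] ang 7.6 r 0.0796
10 [344.1 180.3] 0.06 [ 0.6245 -0.0619] ang 6.2 r 0.084
22 [343.2 190.2] 0.088 [ 0.5882 -0.0573] ang 16.2 r 0.0491
22 [343.2 190.2] 0.079 [ 0.5901 -0.058 ] ang 14.9 r 0.0508
22 [343.2 190.2] 0.06 [ 0.5941 -0.0594] ang 12.3 r 0.0544
```

Call:
drive_tool(series=[-0.4,-0.2,-4,0,0,0,-0.061,-0.4,-0.2,-3,0,0,0,-0.045,-0.4,0,0,0,0,0,0,-0.4,0,0,0,0,0,0])

```text
t: 6.65
eef_pos: [0.4828, -0.1029, 0.1195]
tool_rot: [0.0, -0.248, 0.969, -0.0]
contact_force: [0.6, -0.4, -0.6]
gripper_width: 0.3
```

```bash
python3 -c "
from h import *
c=notch();im=c['pixels'];a=cv2.resize(im[160:220,310:390],None,fx=8,fy=8,interpolation=2)
cv2.imwrite('pics/t3.png',a)
"
```

```text
ang -151.3 r 0.0664 yaw -151.2 q [ 0.91  0.59 -1.05  2.05  0.67  0.89  1.55] z 0.1195 F [ 0.6 -0.4 -0.6]
23 [332.4 173.9] 0.088 [ 0.6364 -0.0254] ang 25.5 r 0.1057
23 [332.4 173.9] 0.079 [ 0.6387 -0.0258] ang 24.8 r 0.1076
23 [332.4 173.9] 0.06 [ 0.6436 -0.0266] ang 23.4 r 0.1118
11 [341.3 180.5] 0.088 [ 0.6169 -0.0516] ang 14.4 r 0.0783
11 [341.3 180.5] 0.079 [ 0.619  -0.0522] ang 13.6 r 0.0803
11 [341.3 180.5] 0.06 [ 0.6236 -0.0534] ang 12.0 r 0.0844
23 [335.8 183.3] 0.088 [ 0.6082 -0.0356] ang 27.8 r 0.0759
23 [335.8 183.3] 0.079 [ 0.6103 -0.0361] ang 26.7 r 0.0776
23 [335.8 183.3] 0.06 [ 0.6147 -0.0371] ang 24.7 r 0.0811
24 [341.8 191.1] 0.088 [ 0.5856 -0.0533] ang 21.7 r 0.0479
24 [341.8 191.1] 0.079 [ 0.5874 -0.0539] ang 20.2 r 0.0495
24 [341.8 191.1] 0.06 [ 0.5914 -0.0553] ang 17.3 r 0.0528
```

View pics/t3.png

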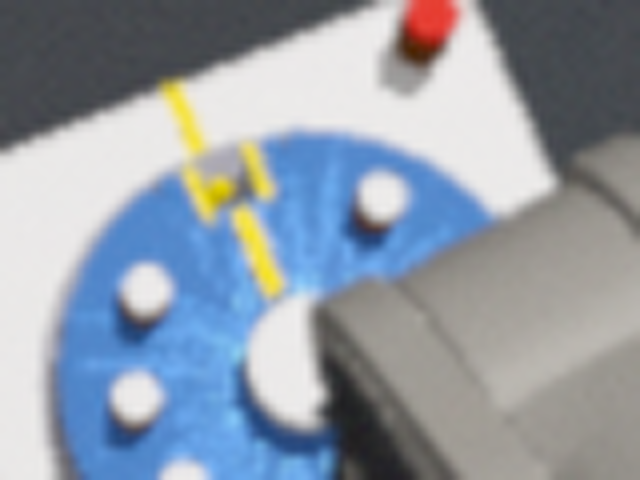

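The pin (crop 221,188) now shows in the notch, nearer the left edge. The notch is at about 21.8° against 23.2°, so I'll nudge it 1.4° more.

Call:
drive_tool(series=[-0.4,0,-1.5,0,0,0,-0.022,-0.4,0,0,0,0,0,0,-0.4,0,0,0,0,0,0])

```text
t: 7.08
eef_pos: [0.4835, -0.1045, 0.1193]
tool_rot: [0.0, -0.26, 0.966, -0.0]
contact_force: [0.8, -0.0, -0.1]
gripper_width: 0.305
```

```bash
python3 -c "
from h import *
c=notch();im=c['pixels'];a=cv2.resize(im[170:200,320:360],None,fx=16,fy=16,interpolation=2)
cv2.imwrite('pics/t4.png',a)
"
```

```text
ang -149.8 r 0.0666 yaw -149.9 q [ 0.91  0.6  -1.05  2.05  0.68  0.9   1.58] z 0.1193 F [ 0.8 -0.  -0.1]
23 [332.4 173.9] 0.088 [ 0.6364 -0.0254] ang 25.5 r 0.1057
23 [332.4 173.9] 0.079 [ 0.6387 -0.0258] ang 24.8 r 0.1076
23 [332.4 173.9] 0.06 [ 0.6436 -0.0266] ang 23.4 r 0.1118
11 [340.9 181.2] 0.088 [ 0.6149 -0.0505] ang 15.5 r 0.0767
11 [340.9 181.2] 0.079 [ 0.6171 -0.0511] ang 14.7 r 0.0786
11 [340.9 181.2] 0.06 [ 0.6216 -0.0524] ang 13.0 r 0.0827
23 [335.7 183.4] 0.088 [ 0.608  -0.0353] ang 28.1 r 0.076
23 [335.7 183.4] 0.079 [ 0.6101 -0.0357] ang 27.0 r 0.0776
23 [335.7 183.4] 0.06 [ 0.6145 -0.0367] ang 25.0 r 0.0811
25 [341.4 191. ] 0.088 [ 0.5858 -0.0521] ang 22.9 r 0.0486
25 [341.4 191. ] 0.079 [ 0.5877 -0.0527] ang 21.4 r 0.0501
25 [341.4 191. ] 0.06 [ 0.5916 -0.054 ] ang 18.6 r 0.0534
```

View pics/t4.png

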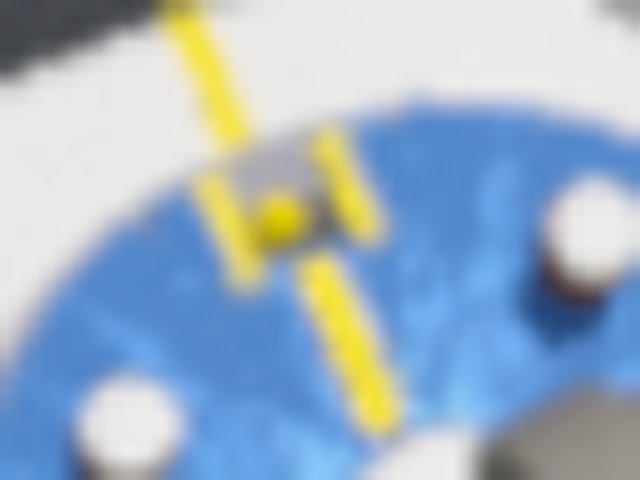

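The notch now reads 22.9–23.3° and the stripe 23.2–23.4°, so they are aligned. I back off the post, rise, shut the jaws and go over the hub.

Call:
drive_tool(series=[-0.4,0,4,0,0,0,0,-0.4,0,0,0,0,0,0,-0.4,0,0,-30,0,0,0,-0.4,0,0,-40,0,0,0,-1,-22,-2,0,0,0,0,-1,-22,-2,0,0,0,0,-1,-22.5,0,0,0,0,0,-1,0,0,0,0,0,0,-1,0,0,0,0,0,0])

```text
t: 8.25
eef_pos: [0.5402, -0.0714, 0.189]
tool_rot: [-0.001, -0.26, 0.966, -0.0]
contact_force: [0.2, -0.8, -1.2]
gripper_width: 0.0
```

```bash
python3 -c "
from h import *
c=notch();im=c['pixels'];go(.541,-.071,.14,-150)
L,Rr,P=[[334.4,184.5],[341.9,181.7],[337.5,183.6]]
l=ray(c,[L,Rr],.088).mean(0);p=ray(c,P,.076)[0];print('notch',l,'pin',p)
"
```

```text
ang -153.3 r 0.0009 yaw -149.9 q [ 0.84  0.58 -1.1   1.88  0.59  1.06  1.6 ] z 0.189 F [ 0.2 -0.8 -1.2]
23 [332.4 173.9] 0.088 [ 0.6364 -0.0254] ang 25.5 r 0.1057
23 [332.4 173.9] 0.079 [ 0.6387 -0.0258] ang 24.8 r 0.1076
23 [332.4 173.9] 0.06 [ 0.6436 -0.0266] ang 23.4 r 0.1118
24 [335.7 183.5] 0.088 [ 0.6077 -0.0353] ang 28.1 r 0.0757
24 [335.7 183.5] 0.079 [ 0.6098 -0.0358] ang 27.1 r 0.0773
24 [335.7 183.5] 0.06 [ 0.6142 -0.0368] ang 25.1 r 0.0808
9 [340.1 187.1] 0.088 [ 0.5972 -0.0483] ang 22.0 r 0.0606
9 [340.1 187.1] 0.079 [ 0.5992 -0.0489] ang 20.8 r 0.0623
9 [340.1 187.1] 0.06 [ 0.6034 -0.0501] ang 18.5 r 0.0658
mm [-1.1  0.1 49. ] rot [-0.    -0.001  0.002]
q [ 0.84  0.58 -1.1   1.88  0.59  1.06  1.6 ] p [ 0.5401 -0.0716  0.189 ] F [ 0.07  0.32 -2.03] w 0.0 t 8.3
notch [ 0.60906245 -0.04253399  0.088     ] pin [ 0.610301   -0.04133634  0.076     ]
```

Notch and pin agree within about 2 mm. Descending and pressing.

Call:
drive_tool(series=[-1,0,0,30,0,0,0,-1,0,0,18,0,0,0,-1,0,0,2,0,0,0,-1,0,0,1.5,0,0,0,-1,0,0,1.5,0,0,0,-1,0,0,1.5,0,0,0,-1,0,0,0,0,0,0])

```text
t: 9.18
eef_pos: [0.5414, -0.0711, 0.1354]
tool_rot: [0.0, -0.26, 0.966, -0.0]
contact_force: [-0.4, -0.5, 4.5]
gripper_width: 0.0
```

Call:
drive_tool(series=[-1,0,0,1.5,0,0,0,-1,0,0,1.5,0,0,0,-1,0,0,1,0,0,0])

```text
t: 9.55
eef_pos: [0.5414, -0.071, 0.1313]
tool_rot: [0.0, -0.26, 0.966, -0.0]
contact_force: [-1.2, -0.0, 5.4]
gripper_width: 0.001
```

Call:
drive_tool(series=[-1,0,0,1,0,0,0,-1,0,0,1,0,0,0,-1,0,0,1,0,0,0,-1,0,0,1,0,0,0,-1,0,0,0,0,0,0])

```text
t: 10.18
eef_pos: [0.5414, -0.071, 0.1272]
tool_rot: [0.0, -0.26, 0.966, -0.0]
contact_force: [-0.1, 0.1, 5.0]
gripper_width: 0.006
```

Call:
drive_tool(series=[-1,0,0,1,0,0,0,-1,0,0,1,0,0,0,-1,0,0,0,0,0,0])

```text
t: 10.55
eef_pos: [0.5416, -0.071, 0.127]
tool_rot: [0.0, -0.26, 0.966, -0.001]
contact_force: [-7.3, -2.2, 22.5]
gripper_width: -0.001
```

It bottomed at TCP z 0.127, so the tip is at 0.105, which is the fully home height, and the force rose sharply. Now I release and check.

Call:
drive_tool(series=[-1,0,0,-3,0,0,0,-1,0,0,-10,0,0,0,-1,0,0,-40,0,0,0,-1,0,0,-50,0,0,0,-1,0,-50,-20,0,0,0,-1,0,-50,0,0,0,0,-1,0,-50,0,0,0,0,-1,0,-50,0,0,0,0,-1,0,0,0,0,0,0,-1,0,0,0,0,0,0])

```text
t: 11.8
eef_pos: [0.641, -0.2433, 0.2476]
tool_rot: [-0.0, -0.26, 0.966, 0.001]
contact_force: [0.5, 0.6, -0.8]
gripper_width: -0.001
```

```bash
python3 -c "
from h import *
c=notch();im=c['pixels']
s=look('scene')
a=cv2.resize(im[150:270,265:425],(640,480),interpolation=2);b=cv2.resize(s['pixels'][170:310,200:400],(800,560),interpolation=2)[:480,100:740]
cv2.imwrite('pics/e1.png',a);cv2.imwrite('pics/e2.png',b)
m=[x for x in mask(s,*WH,(280,200,320,232),60)]
for a,u,p in m: print('hub scene',a,u.round(1),[ray(s,u,z)[0].round(4) for z in(.105,.114)])
print('proj hub home/raised',proj(s,[[.541,-.071,.105],[.541,-.071,.114]]))
"
```

```text
ang -59.9 r 0.1992 yaw -149.9 q [ 0.91  0.72 -1.04  1.48  0.63  1.3   1.91] z 0.2476 F [ 0.5  0.6 -0.8]
23 [332.4 173.9] 0.088 [ 0.6364 -0.0254] ang 25.5 r 0.1057
23 [332.4 173.9] 0.079 [ 0.6387 -0.0258] ang 24.8 r 0.1076
23 [332.4 173.9] 0.06 [ 0.6436 -0.0266] ang 23.4 r 0.1118
33 [337.3 183.3] 0.088 [ 0.6084 -0.0402] ang 24.6 r 0.0741
33 [337.3 183.3] 0.079 [ 0.6105 -0.0407] ang 23.6 r 0.0758
33 [337.3 183.3] 0.06 [ 0.6149 -0.0417] ang 21.6 r 0.0795
23 [341.2 191.6] 0.088 [ 0.5841 -0.0515] ang 24.3 r 0.0473
23 [341.2 191.6] 0.079 [ 0.586  -0.0521] ang 22.8 r 0.0488
23 [341.2 191.6] 0.06 [ 0.5899 -0.0534] ang 19.8 r 0.052
hub scene 195 [301.3 202.6] [array([ 0.4949, -0.0398,  0.105 ]), array([ 0.5048, -0.0439,  0.114 ])]
hub scene 257 [298.7 219.2] [array([ 0.553 , -0.0748,  0.105 ]), array([ 0.5621, -0.0784,  0.114 ])]
proj hub home/raised [[298.11144061 216.09792395]
 [297.89244535 213.58323169]]
```

View pics/e1.png

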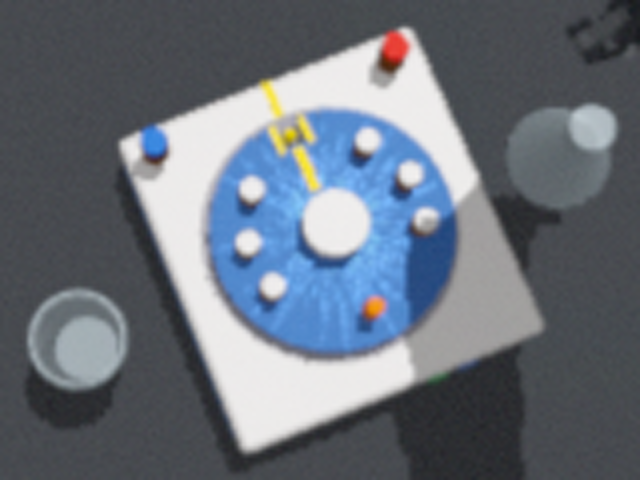

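View pics/e2.png

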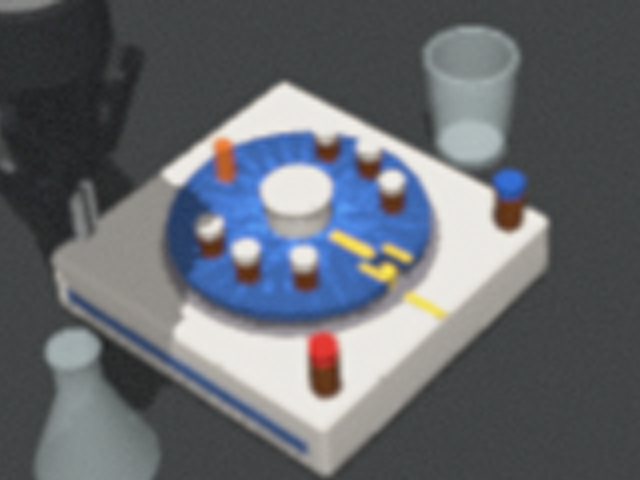

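The top view shows the pin centred in the notch (crop 290,135) in line with the stripe. The scene view shows the carousel level and low, the pin standing through the notch, and all the nearby items in place. The gripper is clear of everything.

```bash
python3 -c "
from station import bot
print(bot.hand_in())"
```

```text
the job is handed in; nothing more can be done
None
```

The carousel is seated on its drive pin and I handed the job in at about 12 s of robot time, but no verdict came back.

**What I did:** I put the part-open fingers either side of the orange post and swung it about 153° counter-clockwise. After a small nudge to line the notch up with the stripe, I shut the fingers and pressed the hub down.

**Alignment before pressing:** The notch was at about 22.7–23.3° and the stripe and pin at about 23.2–23.4°. That is under 2 mm apart and well within the 3° the pin allows.

**Pressing:** The carousel moved down under about 5 N. It stopped at fingertip height 0.105 m, the fully home height, and the force then rose to about 22 N.

**After release:** The pictures show the pin standing in the middle of the notch, the carousel level, and the vials, beaker and flask in place. I did not look at the reagent bottle, wash bottle or rack again, but the arm stayed clear of them. The arm was clear of everything, with no contact force.

**One check that disagreed:** My hub-height check from the scene camera was no use. The colour mask split the hub and took in its side wall, so its centre came out 3 px low. The home height therefore rests on the press and the views of the pin in the notch.

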